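Shut off the air to the leak tester at the fittings packing bench

ROBOT

A 6-joint arm with a two-finger parallel gripper is mounted at the origin on the work surface. World frame = base frame: x ahead of the robot, y to its left, z up, the work surface at z = 0. Lengths are in m, angles in degrees, forces in N, time in s.
With the tool pointing down it reaches from about 0.325 to 0.875 m from the base axis. Payload 4.4 kg.
Tool frame: the origin (TCP) lies at the very end of the fingers, on their centre line; the grasp point (between the pads) lies 19 mm behind it; z points along the fingers, y is the line along which they close (so a half turn about z gives the same grasp; the last joint's range is limited). The gripper opens to 85 mm and grips with 20 to 120 N. Pads are 22 mm wide; open, the fingers measure 114 mm over their backs; the gripper's body (76 mm by 85 mm) begins 54 mm behind the grasp point. The pads swing forward as they close: fully open they stand 13 mm farther back than shut.
Start: joints at [56.408, 11.837, 88.321, -0, 79.842, -8.623], TCP at [0.243, 0.521, 0.231] pointing down, gripper open.
Joint ranges: [-156.59, 156.59], [-49.26, 127.26], [12.9, 141.05], [-63.56, 243.56], [4.71, 150.69], [-161.64, 161.64]. Speed limits (degrees/s): [159.86, 159.86, 180, 180, 180, 180].

INTERFACE

Orientations are given as [roll, pitch, yaw] about the fixed x, y, z axes, in that order (R = Rz(yaw) Ry(pitch) Rx(roll)).
In Python, from plant import ctrl, cams, ticket gives the robot as it stands. The module is installed in compiled form; this text tells all that it offers.
- The arm moves only by the shell command python3 -m jog 'ROWS' [FORCE]. ROWS is JSON, a list of rows, each an object of numbers: "claw": the closure, from 0 (fully open) to 1 (shut); "x", "y", "z": the shift along the tool's x, y, z in m; "rx", "ry", "rz": the turn, a rotation vector about the tool's x, y, z in degrees. In form: [{"claw": .., "x": .., "y": .., "z": .., "rx": .., "ry": .., "rz": ..}, ...]. A call has 1 to 5 rows; each row shifts and turns the commanded pose from where the row before left it, along the tool's axes as they then stand; what a row does not reach is not made up. A row lasts 1/12 s, in which the tool goes at most 41.7 mm and 7.16 degrees, less where a joint would pass 70% of its speed; a pose out of reach is approached as far as the arm can. A call is refused whole if a number of a shift passes 0.0417 or a number of a turn 7.16, either way. A call with a gripper value outside its range is refused whole. The fingers move at their own pace and stop on an object; FORCE is the grip in N (left out, the last holds). Time passes only in rows, so rows that do not move let the fingers close. It gives the time, the measured TCP pose, the force, the opening and the grip force at its end, in the units of the state.
- ctrl.state(): the state, without advancing time (a new reading comes with each control period).
- cams.grab_frame(name): name is "side" or "top"; returns a dict with "image" (480x640x3 uint8, red, green, blue), "fx", "fy", "cx", "cy" (pixels), "k1" (the pictures are not rectified: a ray, as slopes to the right and down, at radius r is drawn at 1 + k1 r^2 times it, then the intrinsics apply), "T" (4x4, takes a point from camera to world coordinates). Camera axes: x right, y down, z forward; pixel columns grow to the right and rows downward; lengths in m; the calibration is good to about 2 mm. A picture is of the moment at which its call begins. There is no depth.
- ticket.hand_in(): hands the job in; it is judged then, once.
The state is a dict: "time": time; "q": joint angles; "joint_vel": joint speeds; "joint_torque": joint torques, N m; "ee_pos": TCP position; "eef_rot": TCP orientation; "wrist_force": force on the tool from outside, world axes, zero at the start; "torque": the same for the moment, N m; "grip_width": finger opening in m; "finger_force": force on a finger pad.
Only numpy, scipy, OpenCV 4.12 (cv2) and the standard library are available. Lean on these libraries where they do the work, as an engineer would, in place of code of your own. Each camera call takes 0.05 s, during which the arm holds its last target. There are 200 camera calls.

TASK

Testing is finished at the packing bench: shut off the compressed air by turning the red-handled ball valve a quarter turn clockwise (seen from above), from along its pipe to square across it, fully closed at its stop. Leave the handles of the blue and yellow valves just as they are, and let go of the red one when it is shut.

Things in the scene. Friction and masses are not known exactly. Their poses are not given: they have to be found in the camera images.
- red_handle (a joint): angle of the red valve's handle about its upright spindle: 0 = open, handle along the pipe; 1.571 = closed, square across the pipe (both hard stops); grows as the handle turns clockwise seen from above. Starts at 0 to 0.2, needs about 0.4 N m (5 N at the grip point), stays where it is left, no spring. It sweeps on the robot's side of the spindle.
- red_grip (a point): point to grip, mid-height, on the red handle: a level bar 100 mm above the bench whose red sleeve is 68 mm long (42 to 110 mm from the spindle), 18 wide, 14 high. The spindle is 80 mm away along this point's own x axis; z is up; the axes turn with the handle. Below it: a 25 mm pipe (top 58 mm above the bench), brass body under the spindle (66 mm), on a fixed base plate 210 x 90 mm.
- blue_grip (a point): the same point on the blue-sleeved handle of a second, like valve, which is open and must stay as it is. The three stations differ only in sleeve colour and stand side by side in any order, spindles at least 260 mm apart. Each has a dial gauge, top 74 mm above the bench, 105 mm from the spindle, on the pipe's end away from the open handle.
- yellow_grip (a point): the same point on the yellow-sleeved handle of a third, like valve, which is closed and must stay as it is
Things that resemble listed ones, but are neither listed nor needed, are in the scene too. What is shaped like the part that bears red_handle but pink is not meant.

How it is judged:
By the outcome, as a careful person would: the job done as asked, in the order asked, and still so for the second after the job is handed in, with the robot touching nothing.
It also fails if it takes over 35 s, if anything falls off the work surface, if the arm or the gripper's body presses on something with over 40 N, if the wrist force passes 120 N, or if a joint passes its speed limit or range.

## Working session

There is one attempt and no reset: what is moved stays moved. The work goes in short steps, Python scripts to look and compute and a shell command to move; the robot and the scene stay as the last step left them, time stands still between calls to the robot, and variables do not carry over. Pictures are saved under pics/ and viewed, at most 10 in all, crops included, and the job is handed in when it is done.

```bash
mkdir -p pics; python3 - <<'E'
from plant import ctrl,cams
import cv2,pickle
s=ctrl.state();print(s['time'],s['ee_pos'],s['eef_rot'],s['grip_width'])
d={}
for n in('top','side'):
    f=cams.grab_frame(n);d[n]=f;cv2.imwrite(f'pics/{n}0.png',f['image'][:,:,::-1]);print(n,f['fx'],f['k1'],f['T'])
pickle.dump(d,open('f0.pkl','wb'))
E
```

```text
0.0 [0.24229521 0.52059128 0.23011958] [-1.79868922e+02 -1.99254234e-02  1.55031175e+02] 0.08555635943433398
top 534.4105764489817 -0.010090224220169976 [[-0.0056327  -0.99068336  0.13606891  0.2833364 ]
 [-0.99992174  0.00405995 -0.01183327 -0.04415409]
 [ 0.01117059 -0.13612491 -0.9906287   1.29236073]
 [ 0.          0.          0.          1.        ]]
side 623.4569303532036 0.011933562079861713 [[ 0.99754935 -0.05049145  0.04843448  0.37606563]
 [-0.06865404 -0.57293798  0.81671825 -1.13780053]
 [-0.01348734 -0.81804198 -0.57500035  0.84835786]
 [ 0.          0.          0.          1.        ]]
```

View pics/top0.png

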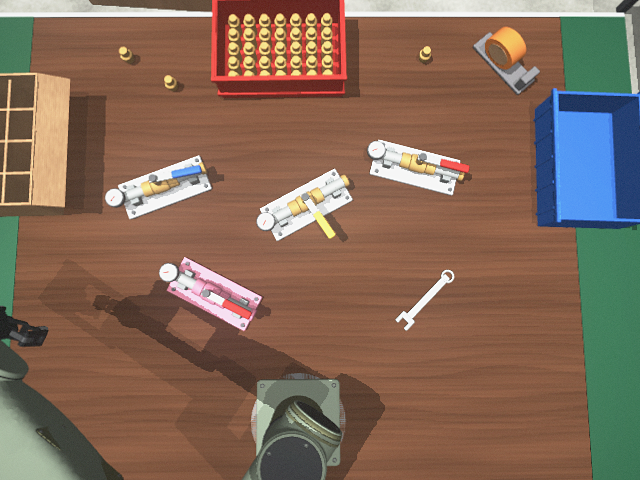

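View pics/side0.png

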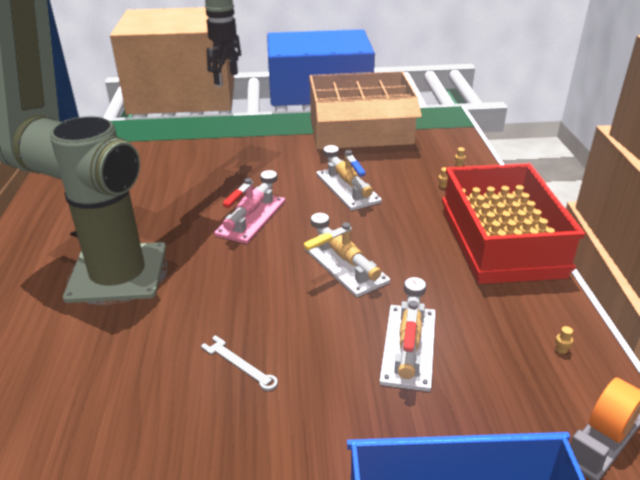

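Red sleeves: top (455,166), on a white base at the right with a brass body, and (237,309), on the pink-based lookalike. The first fits and the pink one is excluded. The blue (185,172) and yellow (320,222) handles must stay as they are. Next I measure and check with a crop.

```bash
cat >h.py <<'E'
import numpy as np,cv2
def ray(f,u,v):
    K=np.array([[f['fx'],0,f['cx']],[0,f['fy'],f['cy']],[0,0,1]])
    p=cv2.undistortPoints(np.array([[[u,v]]],float),K,np.array([f['k1'],0,0,0]))[0,0]
    T=f['T'];d=T[:3,:3]@[p[0],p[1],1];return T[:3,3],d
def onz(f,u,v,z):
    o,d=ray(f,u,v);return o+d*(z-o[2])/d[2]
def tri(a,b):
    (o,d),(p,e)=a,b;s=np.linalg.lstsq(np.c_[d,-e],p-o,rcond=None)[0]
    A=o+s[0]*d;B=p+s[1]*e;return (A+B)/2,np.linalg.norm(A-B)
def red(f,x0,x1,y0,y1):
    h=cv2.cvtColor(f['image'],cv2.COLOR_RGB2HSV);m=(((h[...,0]<6)|(h[...,0]>174))&(h[...,1]>170)&(h[...,2]>90)).astype(np.uint8)
    k=np.zeros_like(m);k[y0:y1,x0:x1]=m[y0:y1,x0:x1]
    n,l,st,c=cv2.connectedComponentsWithStats(k);i=1+np.argmax(st[1:,4]);
    cn=cv2.findContours((l==i).astype(np.uint8),0,2)[0][0]
    return c[i],st[i],cn
E
python3 - <<'E'
import pickle;from h import *
d=pickle.load(open('f0.pkl','rb'))
t,s=d['top'],d['side']
c,st,cn=red(t,420,490,140,190);c2,st2,cn2=red(s,380,440,300,370);print(c,st,c2,st2)
print('tri',tri(ray(t,*c),ray(s,*c2)))
P=np.array([onz(t,*p[0],.105)[:2] for p in cn])
r=cv2.minAreaRect((P*1000).astype(np.float32));print(r,onz(t,*c,.105))
g=onz(t,376,150,.074);b=cv2.imwrite
print('gauge',g)
g2=onz(s,414,287,.074);print('gauge side',g2)
b('pics/crop1.png',np.hstack([cv2.resize(t['image'][125:205,355:475,::-1],(600,400),interpolation=2)[:,:480],cv2.resize(s['image'][270:390,370:450,::-1],(267,400),interpolation=2)]))
E
```

```text
Traceback (most recent call last):
  File "h.py", line 14, in red
    n,l,st,c=cv2.connectedComponentsWithStats(k);i=1+np.argmax(st[1:,4]);
                                                     ~~~~~~~~~^^^^^^^^^^
ValueError: attempt to get argmax of an empty sequence
```

```bash
sed -i 's/<6)/<9)/; s/>174/>170/; s/>170)&(h\[...,2\]>90/>130)\&(h[...,2]>80/' h.py
cat >m.py <<'E'
import pickle;from h import *
d=pickle.load(open('f0.pkl','rb'))
t,s=d['top'],d['side']
print(cv2.cvtColor(t['image'],cv2.COLOR_RGB2HSV)[166,455],cv2.cvtColor(s['image'],cv2.COLOR_RGB2HSV)[338,410])
b=cv2.imwrite
b('pics/crop1.png',np.hstack([cv2.resize(t['image'][125:205,365:475,::-1],(550,400),interpolation=2),cv2.resize(s['image'][270:390,375:445,::-1],(233,400),interpolation=2)]))
c,st,cn=red(t,435,490,145,190);c2,st2,cn2=red(s,380,440,315,365);print(c,st,c2,st2)
print('tri',tri(ray(t,*c),ray(s,*c2)))
P=np.array([onz(t,*p[0],.105)[:2] for p in cn])
r=cv2.minAreaRect((P*1000).astype(np.float32));print(r,onz(t,*c,.105))
print('gauge',onz(t,376,150,.074),onz(s,414,287,.074))
E
python3 m.py
```

```text
[  1 163 245] [  0 146 254]
[455.04782609 165.67391304] [440 159  30  14 230] [409.4379562  335.16058394] [404 322  12  28 274]
tri (array([ 0.58250278, -0.36219823,  0.10330472]), np.float64(0.0013418690568101253))
((582.2982177734375, -360.8241271972656), (67.44278717041016, 20.045534133911133), 75.43014526367188) [ 0.58138564 -0.36168689  0.105     ]
gauge [ 0.62737675 -0.1850331   0.074     ] [ 0.62657302 -0.19750474  0.074     ]
```

View pics/crop1.png

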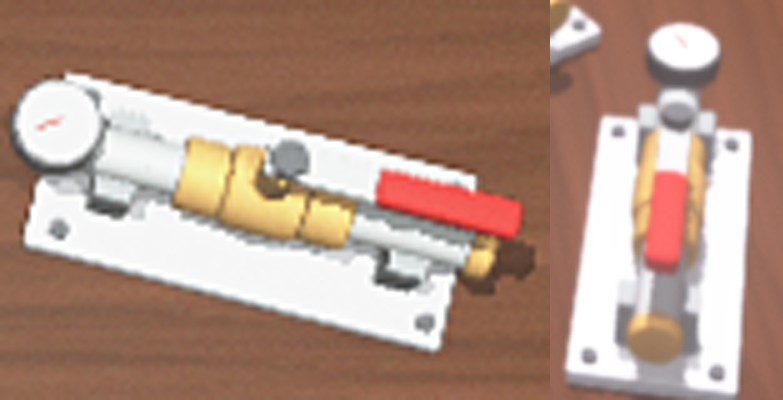

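The crop confirms the target: a red sleeve at top px (455,166) on brass and white, with the spindle knob at about (423,157). The sleeve measures 67 x 20 mm at z≈0.103, centred at (0.582,-0.361), and points along the pipe. That puts the spindle near (0.601,-0.288). I'll travel high first, then turn.

```bash

python3 -m jog '[{"claw":0,"x":-0.0284,"y":-0.0275},{"claw":0,"x":-0.0284,"y":-0.0275},{"claw":0,"x":-0.0284,"y":-0.0275},{"claw":0,"x":-0.0284,"y":-0.0275},{"claw":0,"x":-0.0284,"y":-0.0275}]' 30
python3 -m jog '[{"claw":0,"x":-0.0284,"y":-0.0275},{"claw":0,"x":-0.0284,"y":-0.0275},{"claw":0,"x":-0.0284,"y":-0.0275},{"claw":0,"x":-0.0284,"y":-0.0275},{"claw":0,"x":-0.0284,"y":-0.0275}]'
python3 -m jog '[{"claw":0,"x":-0.0284,"y":-0.0275},{"claw":0,"x":-0.0284,"y":-0.0275},{"claw":0,"x":-0.0284,"y":-0.0275},{"claw":0,"x":-0.0284,"y":-0.0275},{"claw":0,"x":-0.0284,"y":-0.0275}]'
python3 -m jog '[{"claw":0,"x":-0.0284,"y":-0.0275},{"claw":0,"x":-0.0284,"y":-0.0275},{"claw":0,"x":-0.0284,"y":-0.0275},{"claw":0,"x":-0.0284,"y":-0.0275},{"claw":0,"x":-0.0284,"y":-0.0275}]'
python3 -m jog '[{"claw":0,"rz":7},{"claw":0,"rz":7},{"claw":0,"rz":7},{"claw":0,"rz":7},{"claw":0,"rz":7}]'
python3 -m jog '[{"claw":0,"rz":7},{"claw":0,"rz":7},{"claw":0,"rz":7},{"claw":0,"rz":7},{"claw":0,"rz":7}]'
python3 -m jog '[{"claw":0,"rz":5},{"claw":0,"rz":4.6},{"claw":0}]'
```

```text
invalid input at $[0]: expected keys claw, x, y, z, rx, ry, rz
invalid input at $[0]: expected keys claw, x, y, z, rx, ry, rz
invalid input at $[0]: expected keys claw, x, y, z, rx, ry, rz
invalid input at $[0]: expected keys claw, x, y, z, rx, ry, rz
invalid input at $[0]: expected keys claw, x, y, z, rx, ry, rz
invalid input at $[0]: expected keys claw, x, y, z, rx, ry, rz
invalid input at $[0]: expected keys claw, x, y, z, rx, ry, rz
```

All keys are required in each row.

```bash

python3 -m jog '[{"claw":0,"x":-0.0284,"y":-0.0275,"z":0,"rx":0,"ry":0,"rz":0},{"claw":0,"x":-0.0284,"y":-0.0275,"z":0,"rx":0,"ry":0,"rz":0},{"claw":0,"x":-0.0284,"y":-0.0275,"z":0,"rx":0,"ry":0,"rz":0},{"claw":0,"x":-0.0284,"y":-0.0275,"z":0,"rx":0,"ry":0,"rz":0},{"claw":0,"x":-0.0284,"y":-0.0275,"z":0,"rx":0,"ry":0,"rz":0}]' 30
python3 -m jog '[{"claw":0,"x":-0.0284,"y":-0.0275,"z":0,"rx":0,"ry":0,"rz":0},{"claw":0,"x":-0.0284,"y":-0.0275,"z":0,"rx":0,"ry":0,"rz":0},{"claw":0,"x":-0.0284,"y":-0.0275,"z":0,"rx":0,"ry":0,"rz":0},{"claw":0,"x":-0.0284,"y":-0.0275,"z":0,"rx":0,"ry":0,"rz":0},{"claw":0,"x":-0.0284,"y":-0.0275,"z":0,"rx":0,"ry":0,"rz":0}]'
python3 -m jog '[{"claw":0,"x":-0.0284,"y":-0.0275,"z":0,"rx":0,"ry":0,"rz":0},{"claw":0,"x":-0.0284,"y":-0.0275,"z":0,"rx":0,"ry":0,"rz":0},{"claw":0,"x":-0.0284,"y":-0.0275,"z":0,"rx":0,"ry":0,"rz":0},{"claw":0,"x":-0.0284,"y":-0.0275,"z":0,"rx":0,"ry":0,"rz":0},{"claw":0,"x":-0.0284,"y":-0.0275,"z":0,"rx":0,"ry":0,"rz":0}]'
python3 -m jog '[{"claw":0,"x":-0.0284,"y":-0.0275,"z":0,"rx":0,"ry":0,"rz":0},{"claw":0,"x":-0.0284,"y":-0.0275,"z":0,"rx":0,"ry":0,"rz":0},{"claw":0,"x":-0.0284,"y":-0.0275,"z":0,"rx":0,"ry":0,"rz":0},{"claw":0,"x":-0.0284,"y":-0.0275,"z":0,"rx":0,"ry":0,"rz":0},{"claw":0,"x":-0.0284,"y":-0.0275,"z":0,"rx":0,"ry":0,"rz":0}]'
python3 -m jog '[{"claw":0,"x":0,"y":0,"z":0,"rx":0,"ry":0,"rz":7},{"claw":0,"x":0,"y":0,"z":0,"rx":0,"ry":0,"rz":7},{"claw":0,"x":0,"y":0,"z":0,"rx":0,"ry":0,"rz":7},{"claw":0,"x":0,"y":0,"z":0,"rx":0,"ry":0,"rz":7},{"claw":0,"x":0,"y":0,"z":0,"rx":0,"ry":0,"rz":7}]'
python3 -m jog '[{"claw":0,"x":0,"y":0,"z":0,"rx":0,"ry":0,"rz":7},{"claw":0,"x":0,"y":0,"z":0,"rx":0,"ry":0,"rz":7},{"claw":0,"x":0,"y":0,"z":0,"rx":0,"ry":0,"rz":7},{"claw":0,"x":0,"y":0,"z":0,"rx":0,"ry":0,"rz":7},{"claw":0,"x":0,"y":0,"z":0,"rx":0,"ry":0,"rz":7}]'
python3 -m jog '[{"claw":0,"x":0,"y":0,"z":0,"rx":0,"ry":0,"rz":5},{"claw":0,"x":0,"y":0,"z":0,"rx":0,"ry":0,"rz":4.6},{"claw":0,"x":0,"y":0,"z":0,"rx":0,"ry":0,"rz":0}]'
```

```text
time: 0.52
ee_pos: [0.3132, 0.3348, 0.2307]
eef_rot: [-179.9, -0.0, 155.1]
wrist_force: [-0.2, 0.6, -0.3]
grip_width: 0.0857
finger_force: 0.0
time: 0.93
ee_pos: [0.384, 0.1503, 0.231]
eef_rot: [-180.0, -0.0, 155.0]
wrist_force: [1.4, -0.6, -0.2]
grip_width: 0.0853
finger_force: 0.0
time: 1.35
ee_pos: [0.4547, -0.0344, 0.231]
eef_rot: [180.0, -0.0, 155.0]
wrist_force: [0.3, -0.1, -0.1]
grip_width: 0.0852
finger_force: 0.0
time: 1.77
ee_pos: [0.5254, -0.2189, 0.2306]
eef_rot: [180.0, -0.1, 155.0]
wrist_force: [0.9, 0.5, -0.2]
grip_width: 0.0852
finger_force: 0.0
time: 2.18
ee_pos: [0.525, -0.2171, 0.2304]
eef_rot: [-180.0, -0.1, 119.7]
wrist_force: [-0.4, 0.4, -0.1]
grip_width: 0.0852
finger_force: 0.0
time: 2.6
ee_pos: [0.5251, -0.2169, 0.2306]
eef_rot: [-179.9, -0.0, 84.7]
wrist_force: [-0.7, -0.3, 0.2]
grip_width: 0.0852
finger_force: 0.0
time: 2.85
ee_pos: [0.5251, -0.2169, 0.2306]
eef_rot: [-179.9, -0.0, 75.4]
wrist_force: [0.1, -0.8, 0.6]
grip_width: 0.0856
finger_force: 0.0
```

```bash

python3 -m jog '[{"claw":0,"x":-0.0324,"y":0.0229,"z":0,"rx":0,"ry":0,"rz":0},{"claw":0,"x":-0.0324,"y":0.0229,"z":0,"rx":0,"ry":0,"rz":0},{"claw":0,"x":-0.0324,"y":0.0229,"z":0,"rx":0,"ry":0,"rz":0},{"claw":0,"x":-0.0324,"y":0.0229,"z":0,"rx":0,"ry":0,"rz":0},{"claw":0,"x":0,"y":0,"z":0.03,"rx":0,"ry":0,"rz":0}]'
python3 -m jog '[{"claw":0,"x":0,"y":0,"z":0.03,"rx":0,"ry":0,"rz":0},{"claw":0,"x":0,"y":0,"z":0.03,"rx":0,"ry":0,"rz":0},{"claw":0,"x":0,"y":0,"z":0,"rx":0,"ry":0,"rz":0},{"claw":0,"x":0,"y":0,"z":0,"rx":0,"ry":0,"rz":0}]'
python3 - <<'E'
from plant import cams
import cv2,numpy as np
t=cams.grab_frame('top')['image'];s=cams.grab_frame('side')['image']
a=cv2.resize(t[110:220,370:500,::-1],(400,338),interpolation=2);b=cv2.resize(s[230:400,330:490,::-1],(318,338),interpolation=2)
cv2.imwrite('pics/a1.png',np.hstack([a,b]))
E
```

```text
time: 3.27
ee_pos: [0.5863, -0.3759, 0.2084]
eef_rot: [179.0, 0.6, 75.3]
wrist_force: [0.7, -0.1, 2.0]
grip_width: 0.0853
finger_force: 0.0
time: 3.6
ee_pos: [0.5798, -0.3642, 0.1382]
eef_rot: [-179.6, -0.2, 75.5]
wrist_force: [-0.2, -0.0, 1.8]
grip_width: 0.0856
finger_force: 0.0
```

View pics/a1.png

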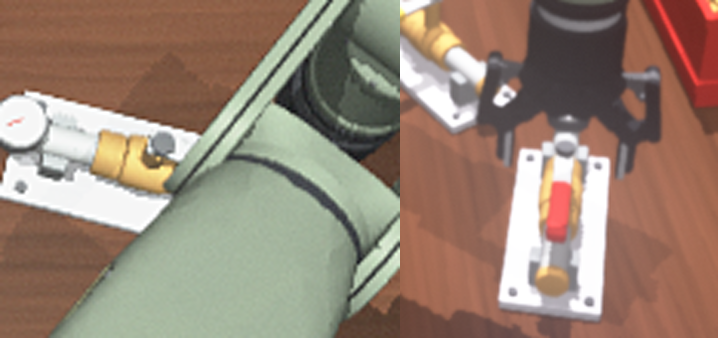

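The side view shows the fingers (crop x≈505 and 625) straddling the red sleeve (crop ≈560,210), centred on it. Next: descend and close.

```bash

python3 -m jog '[{"claw":0,"x":0,"y":0,"z":0.028,"rx":0,"ry":0,"rz":0},{"claw":0,"x":0,"y":0,"z":0.028,"rx":0,"ry":0,"rz":0},{"claw":0,"x":0,"y":0,"z":0,"rx":0,"ry":0,"rz":0},{"claw":0,"x":0,"y":0,"z":0,"rx":0,"ry":0,"rz":0}]'
python3 -m jog '[{"claw":1,"x":0,"y":0,"z":0,"rx":0,"ry":0,"rz":0},{"claw":1,"x":0,"y":0,"z":0,"rx":0,"ry":0,"rz":0},{"claw":1,"x":0,"y":0,"z":0,"rx":0,"ry":0,"rz":0},{"claw":1,"x":0,"y":0,"z":0,"rx":0,"ry":0,"rz":0},{"claw":1,"x":0,"y":0,"z":0,"rx":0,"ry":0,"rz":0}]' 30
python3 -m jog '[{"claw":1,"x":0,"y":0,"z":0,"rx":0,"ry":0,"rz":0},{"claw":1,"x":0,"y":0,"z":0,"rx":0,"ry":0,"rz":0},{"claw":1,"x":0,"y":0,"z":0,"rx":0,"ry":0,"rz":0},{"claw":1,"x":0,"y":0,"z":0,"rx":0,"ry":0,"rz":0},{"claw":1,"x":0,"y":0,"z":0,"rx":0,"ry":0,"rz":0}]'
```

```text
time: 4.03
ee_pos: [0.5815, -0.3653, 0.086]
eef_rot: [-180.0, -0.0, 75.5]
wrist_force: [-0.3, -0.6, 0.1]
grip_width: 0.0853
finger_force: 0.0
time: 4.45
ee_pos: [0.5821, -0.366, 0.0866]
eef_rot: [179.9, 0.0, 75.4]
wrist_force: [-0.6, -0.2, 0.4]
grip_width: 0.0256
finger_force: 0.0
time: 4.87
ee_pos: [0.5817, -0.3658, 0.0862]
eef_rot: [180.0, 0.0, 75.4]
wrist_force: [-2.1, 1.3, 5.3]
grip_width: 0.0172
finger_force: 33.7
```

```bash

python3 -m jog '[{"claw":1,"x":0.0003,"y":-0.007,"z":0,"rx":0,"ry":0,"rz":5},{"claw":1,"x":0.0003,"y":-0.007,"z":0,"rx":0,"ry":0,"rz":5},{"claw":1,"x":0.0003,"y":-0.007,"z":0,"rx":0,"ry":0,"rz":5},{"claw":1,"x":0.0003,"y":-0.007,"z":0,"rx":0,"ry":0,"rz":5},{"claw":1,"x":0,"y":0,"z":0,"rx":0,"ry":0,"rz":0}]'
python3 -m jog '[{"claw":1,"x":0.0003,"y":-0.007,"z":0,"rx":0,"ry":0,"rz":5},{"claw":1,"x":0.0003,"y":-0.007,"z":0,"rx":0,"ry":0,"rz":5},{"claw":1,"x":0.0003,"y":-0.007,"z":0,"rx":0,"ry":0,"rz":5},{"claw":1,"x":0.0003,"y":-0.007,"z":0,"rx":0,"ry":0,"rz":5},{"claw":1,"x":0,"y":0,"z":0,"rx":0,"ry":0,"rz":0}]'
```

```text
time: 5.28
ee_pos: [0.556, -0.3538, 0.0862]
eef_rot: [180.0, 0.0, 55.3]
wrist_force: [-1.2, 1.0, 5.3]
grip_width: 0.0175
finger_force: 33.9
time: 5.7
ee_pos: [0.5363, -0.334, 0.0862]
eef_rot: [180.0, -0.0, 35.4]
wrist_force: [-1.6, 0.9, 5.4]
grip_width: 0.0173
finger_force: 33.9
```

```bash

python3 -m jog '[{"claw":1,"x":0.0003,"y":-0.007,"z":0,"rx":0,"ry":0,"rz":5},{"claw":1,"x":0.0003,"y":-0.007,"z":0,"rx":0,"ry":0,"rz":5},{"claw":1,"x":0.0003,"y":-0.007,"z":0,"rx":0,"ry":0,"rz":5},{"claw":1,"x":0.0003,"y":-0.007,"z":0,"rx":0,"ry":0,"rz":5}]'
python3 -m jog '[{"claw":1,"x":0.0003,"y":-0.007,"z":0,"rx":0,"ry":0,"rz":5},{"claw":1,"x":0.0003,"y":-0.007,"z":0,"rx":0,"ry":0,"rz":5},{"claw":1,"x":0.0003,"y":-0.007,"z":0,"rx":0,"ry":0,"rz":5}]'
python3 -m jog '[{"claw":1,"x":0.0002,"y":-0.0042,"z":0,"rx":0,"ry":0,"rz":3}]'
python3 -m jog '[{"claw":1,"x":0.0002,"y":-0.0042,"z":0,"rx":0,"ry":0,"rz":3},{"claw":1,"x":0,"y":0,"z":0,"rx":0,"ry":0,"rz":0}]'
python3 - <<'E'
from plant import cams
import cv2,numpy as np
t=cams.grab_frame('top')['image'];s=cams.grab_frame('side')['image']
a=cv2.resize(t[110:240,370:500,::-1],(400,400),interpolation=2);b=cv2.resize(s[230:400,320:480,::-1],(376,400),interpolation=2)
cv2.imwrite('pics/a2.png',np.hstack([a,b]))
E
```

```text
time: 6.03
ee_pos: [0.5249, -0.3097, 0.0862]
eef_rot: [179.9, -0.1, 15.3]
wrist_force: [0.9, -0.4, 4.9]
grip_width: 0.0172
finger_force: 33.7
time: 6.28
ee_pos: [0.5219, -0.2889, 0.0862]
eef_rot: [179.9, -0.1, 0.3]
wrist_force: [-1.0, 0.4, 5.7]
grip_width: 0.0175
finger_force: 33.7
time: 6.37
ee_pos: [0.522, -0.2846, 0.0862]
eef_rot: [179.9, -0.0, -2.6]
wrist_force: [-1.0, -0.4, 5.4]
grip_width: 0.0169
finger_force: 33.7
time: 6.53
ee_pos: [0.5223, -0.2798, 0.0862]
eef_rot: [180.0, -0.0, -5.5]
wrist_force: [-1.6, 2.1, 7.8]
grip_width: 0.0174
finger_force: 33.9
```

View pics/a2.png

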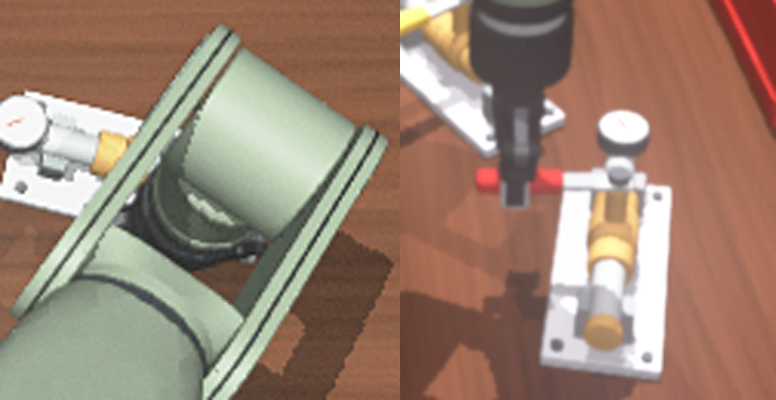

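The handle followed (red sleeve at crop ≈520,180 in the side view), now about 81° round. I'll go on in small steps until I feel the stop.

```bash

python3 -m jog '[{"claw":1,"x":0.0001,"y":-0.0042,"z":0,"rx":0,"ry":0,"rz":3},{"claw":1,"x":0,"y":0,"z":0,"rx":0,"ry":0,"rz":0}]'
python3 -m jog '[{"claw":1,"x":0.0001,"y":-0.0028,"z":0,"rx":0,"ry":0,"rz":2},{"claw":1,"x":0,"y":0,"z":0,"rx":0,"ry":0,"rz":0}]'
python3 -m jog '[{"claw":1,"x":0.0001,"y":-0.0028,"z":0,"rx":0,"ry":0,"rz":2},{"claw":1,"x":0,"y":0,"z":0,"rx":0,"ry":0,"rz":0}]'
python3 -m jog '[{"claw":1,"x":0,"y":-0.0014,"z":0,"rx":0,"ry":0,"rz":1},{"claw":1,"x":0,"y":0,"z":0,"rx":0,"ry":0,"rz":0}]'
python3 -m jog '[{"claw":1,"x":0,"y":-0.0014,"z":0,"rx":0,"ry":0,"rz":1},{"claw":1,"x":0,"y":0,"z":0,"rx":0,"ry":0,"rz":0}]'; python3 -c "
from plant import ctrl;print(ctrl.state()['torque'])"
```

```text
time: 6.8
ee_pos: [0.5228, -0.2757, 0.0862]
eef_rot: [180.0, -0.0, -8.5]
wrist_force: [-2.0, 1.8, 6.2]
grip_width: 0.0176
finger_force: 33.9
time: 6.97
ee_pos: [0.5232, -0.2732, 0.0862]
eef_rot: [180.0, -0.0, -10.5]
wrist_force: [-1.4, 1.2, 6.6]
grip_width: 0.017
finger_force: 33.9
time: 7.13
ee_pos: [0.5238, -0.2704, 0.0862]
eef_rot: [180.0, -0.0, -12.5]
wrist_force: [-2.8, 0.5, 6.1]
grip_width: 0.0177
finger_force: 33.9
time: 7.3
ee_pos: [0.5241, -0.2693, 0.0862]
eef_rot: [180.0, -0.0, -13.5]
wrist_force: [-2.4, 1.0, 6.9]
grip_width: 0.0174
finger_force: 33.9
time: 7.47
ee_pos: [0.5244, -0.2679, 0.0862]
eef_rot: [180.0, -0.0, -14.5]
wrist_force: [-1.6, 0.6, 6.9]
grip_width: 0.0173
finger_force: 33.9
[0.16716779 0.32148927 0.22233846]
```

```bash

python3 -m jog '[{"claw":1,"x":0,"y":-0.0014,"z":0,"rx":0,"ry":0,"rz":1},{"claw":1,"x":0,"y":0,"z":0,"rx":0,"ry":0,"rz":0}]'
python3 -m jog '[{"claw":1,"x":0,"y":-0.0014,"z":0,"rx":0,"ry":0,"rz":1},{"claw":1,"x":0,"y":0,"z":0,"rx":0,"ry":0,"rz":0}]'
python3 -c "
from plant import ctrl;print(ctrl.state()['torque'])"
python3 -m jog '[{"claw":1,"x":0,"y":-0.0014,"z":0,"rx":0,"ry":0,"rz":1},{"claw":1,"x":0,"y":0,"z":0,"rx":0,"ry":0,"rz":0}]'
python3 -c "
from plant import ctrl;print(ctrl.state()['torque'])"
```

```text
time: 7.63
ee_pos: [0.5247, -0.2671, 0.0862]
eef_rot: [179.9, -0.0, -15.4]
wrist_force: [-2.0, -0.3, 6.8]
grip_width: 0.0173
finger_force: 33.9
time: 7.8
ee_pos: [0.5248, -0.267, 0.0862]
eef_rot: [179.7, -0.0, -16.3]
wrist_force: [-3.7, -2.9, 5.0]
grip_width: 0.0173
finger_force: 36.5
[-0.53849076  0.49500914  0.79888007]
time: 7.97
ee_pos: [0.525, -0.2671, 0.0862]
eef_rot: [179.6, -0.1, -17.3]
wrist_force: [-4.4, -7.8, 3.8]
grip_width: 0.0174
finger_force: 42.1
[-1.0591095   0.59100173  0.69248672]
```

The stop is reached: TCP y stays at -0.267 while the force builds. One more small push, then back off the preload and release.

```bash

python3 -m jog '[{"claw":1,"x":0,"y":-0.002,"z":0,"rx":0,"ry":0,"rz":0},{"claw":1,"x":0,"y":0,"z":0,"rx":0,"ry":0,"rz":0}]'
python3 -m jog '[{"claw":0.75,"x":0,"y":0,"z":0,"rx":0,"ry":0,"rz":0},{"claw":0.6,"x":0,"y":0,"z":0,"rx":0,"ry":0,"rz":0},{"claw":0.3,"x":0,"y":0,"z":0,"rx":0,"ry":0,"rz":0},{"claw":0,"x":0,"y":0,"z":0,"rx":0,"ry":0,"rz":0},{"claw":0,"x":0,"y":0,"z":0,"rx":0,"ry":0,"rz":0}]'
python3 -m jog '[{"claw":0,"x":0,"y":0,"z":0,"rx":0,"ry":0,"rz":0},{"claw":0,"x":0,"y":0,"z":0,"rx":0,"ry":0,"rz":0},{"claw":0,"x":0,"y":0,"z":0,"rx":0,"ry":0,"rz":0}]'
```

```text
time: 8.13
ee_pos: [0.525, -0.267, 0.0862]
eef_rot: [179.4, -0.1, -17.3]
wrist_force: [-6.7, -11.3, 2.9]
grip_width: 0.0173
finger_force: 41.9
time: 8.55
ee_pos: [0.5258, -0.2611, 0.0847]
eef_rot: [-180.0, 0.1, -17.5]
wrist_force: [-0.8, 0.2, -0.3]
grip_width: 0.0687
finger_force: 0.0
time: 8.8
ee_pos: [0.526, -0.2615, 0.0852]
eef_rot: [-180.0, 0.0, -17.5]
wrist_force: [0.3, -1.6, 1.1]
grip_width: 0.0854
finger_force: 0.0
```

```bash

python3 -m jog '[{"claw":0,"x":0,"y":0,"z":-0.03,"rx":0,"ry":0,"rz":0},{"claw":0,"x":0,"y":0,"z":-0.03,"rx":0,"ry":0,"rz":0},{"claw":0,"x":0,"y":0,"z":-0.03,"rx":0,"ry":0,"rz":0},{"claw":0,"x":0,"y":0,"z":-0.03,"rx":0,"ry":0,"rz":0},{"claw":0,"x":0,"y":0,"z":-0.03,"rx":0,"ry":0,"rz":0}]'
python3 -m jog '[{"claw":0,"x":-0.02,"y":0.035,"z":0,"rx":0,"ry":0,"rz":0},{"claw":0,"x":-0.02,"y":0.035,"z":0,"rx":0,"ry":0,"rz":0},{"claw":0,"x":-0.02,"y":0.035,"z":0,"rx":0,"ry":0,"rz":0},{"claw":0,"x":-0.02,"y":0.035,"z":0,"rx":0,"ry":0,"rz":0},{"claw":0,"x":-0.02,"y":0.035,"z":0,"rx":0,"ry":0,"rz":0}]'
python3 -m jog '[{"claw":0,"x":0,"y":0.035,"z":0,"rx":0,"ry":0,"rz":0},{"claw":0,"x":0,"y":0.035,"z":0,"rx":0,"ry":0,"rz":0},{"claw":0,"x":0,"y":0,"z":0,"rx":0,"ry":0,"rz":0},{"claw":0,"x":0,"y":0,"z":0,"rx":0,"ry":0,"rz":0}]'
python3 - <<'E'
from plant import cams
from h import *
f=cams.grab_frame('top');t=f['image']
cv2.imwrite('pics/a3.png',cv2.resize(t[110:270,70:490,::-1],(798,304),interpolation=2))
c,st,cn=red(f,370,460,155,240);print(c,st)
P=np.array([onz(f,*p[0],.105)[:2] for p in cn]);print(cv2.minAreaRect((P*1000).astype(np.float32)))
E
```

```text
time: 9.22
ee_pos: [0.5257, -0.2615, 0.2366]
eef_rot: [-180.0, 0.0, -17.6]
wrist_force: [0.7, -0.6, -0.4]
grip_width: 0.0855
finger_force: 0.0
time: 9.63
ee_pos: [0.3765, -0.3991, 0.2356]
eef_rot: [180.0, -0.0, -17.5]
wrist_force: [1.1, -1.4, 0.4]
grip_width: 0.0851
finger_force: 0.0
time: 9.97
ee_pos: [0.3556, -0.4666, 0.2351]
eef_rot: [-180.0, 0.0, -17.7]
wrist_force: [-0.2, 0.6, -0.7]
grip_width: 0.0856
finger_force: 0.0
[414.27074236 189.34061135] [408 175  14  29 229]
((527.8355712890625, -266.99957275390625), (19.1956844329834, 66.48934173583984), 74.6589584350586)
```

View pics/a3.png

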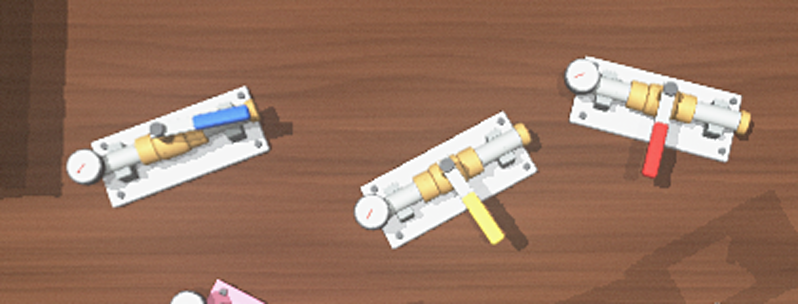

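The red handle (crop ≈655,150) now stands square across its pipe: -15.3° against the pipe at about 75°, at its stop. Blue and yellow look unchanged, and the arm is clear.

```bash
python3 -c "
from plant import ticket;print(ticket.hand_in())"
```

```text
the job is handed in; nothing more can be done
None
```

The red valve is fully closed at its stop, square across its pipe, and released. The blue and yellow handles are as they were, and the job was handed in at about 10 s of the 35 s allowed; no verdict was returned.

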